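Put the edge burnisher into third gear and start it

TASK

With a fingertip, push the burnisher's gear lever out of its left-hand slot in the H gate, across to the right, then forward, away from the operator, fully home in third (the slot with three dots), without entering fourth. Only then press the green start button right down and let it rise. Push gently, never grip the lever, and leave the red button, wax tin, brush and glue bottle alone.

Things in the scene. Friction and masses are not known exactly. Their poses are not given: they have to be found in the camera images.
- burnisher: Green-grey bench burnisher bolted down. Origin on the counter below the lever's joint; x forward (away from the operator), y to the left, z up. Gearbox 124 x 116 mm in the middle, motor with grey switch box to y = +176 mm (box top z = 122 mm, 60 mm wide in x), wooden mandrel to y = -190 mm (axis z = 60 mm).
- gate_mid (a point): Middle of the H gate, on top of its grey metal plate (107.5 mm above the counter, 108 x 100 mm); axes as the burnisher. Solid walls guide the rod: two slots along x, 14 mm wide, centred at y = +14 mm and y = -14 mm, joined by a 15 mm crossing along y. First = left forward (1 white dot), second = left back (2), third = right forward (3), fourth = right back (4).
- gear_lever: Gear lever: bright 10 mm rod through the gate with a black upright knob, 34 mm in diameter, on top. Origin at its joint, 25 mm above the counter, z along the rod; the knob spans 159 to 201 mm along it (top about 226 mm above the counter upright). It stays where left by friction; about 2 N at the knob moves it; slot ends are solid stops.
- gear_knob (a point): Centre of the knob, 180 mm from the joint along the rod (205 mm above the counter when upright). It swings about 31 mm to either side and about 50 mm forward and back of the gate's middle.
- shift_across (a joint): Sideways angle of the lever, rad: 0 upright, positive to the right (machine's -y). In the left slots about -0.17, in the right slots about +0.17, each with about 0.025 of play.
- shift_forward (a joint): Fore-and-aft angle of the lever, rad: 0 in the crossing (about 0.03 of play), positive forward (machine's +x). About +0.27 at the forward ends of the slots (first, third), -0.27 at the back ends. The lever starts anywhere along the left-hand slots: forward, back or between.
- start_button (a joint): Travel of the green start button, m: 0 up, 0.006 fully down; it springs back. 5 N holds it fully down.
- start_button_top (a point): Centre of the top of the green start button (26 mm in diameter, on the switch box over the motor, 88 mm left of the lever's middle); it is pressed straight down; 140 mm above the counter when up.
- stop_button (a joint): Travel of the red stop button, m: 0 up, 0.006 down; same size, 47 mm farther left than the green one.
- wax_tin: Gold wax tin, 62 mm in diameter, 25 mm high, loose on the counter in front of the mandrel. Origin at the centre of its underside.
- brush: Wooden glue brush, 194 mm long, 24 mm wide, 16 mm high, lying loose behind the mandrel. Origin under its middle; its length along its y.
- bottle_glue: Amber glue bottle, 50 mm in diameter, 130 mm high, standing loose behind the motor. Origin at the centre of its underside.

How it is judged:
On the way, in this order (a step that is already met when the one before it is completed fails the run):
1. the lever is over on the right, in the crossing (value of joint shift_across above 0.12 rad and value of joint shift_forward between -0.12 and 0.12 rad).
2. the lever is fully home in the third slot (value of joint shift_across above 0.13 rad and value of joint shift_forward above 0.225 rad), for 0.2 s.
3. the green start button is pressed down (value of joint start_button above 0.0045 m), for 0.05 s.
At the end, for the whole second after the job is handed in: The lever rests fully home in the third slot (forward angle above 0.225 rad, sideways angle above 0.13 rad to the right), the start button has been pressed since (4.5 mm or more) and is up again, and the stop button is up (all of step 2 and velocity of joint shift_forward between -0.05 and 0.05 rad/s and value of joint each of start_button, stop_button below 0.0015 m); the robot touches nothing.
It fails at once if the lever was pushed into the fourth slot (value of joint shift_across above 0.1 rad and value of joint shift_forward below -0.13 rad).
It fails at once if the start button was pressed while the lever was not in third (value of joint start_button above 0.003 m and not (value of joint shift_across above 0.1 rad and value of joint shift_forward above 0.2 rad)).
It fails at once if the red stop button was pressed (value of joint stop_button above 0.003 m).
It fails at once if the lever was gripped or forced (more than 35 N on it) (contact force between the fingers and gear_lever above 35 N).
It fails at once if the wax tin, brush or glue bottle was moved or lifted (distance of any of wax_tin, brush, bottle_glue from where it was at the start of the episode above 0.025 m).
It also fails if it takes over 72 s, if anything falls off the work surface, if the arm or the gripper's body presses on something with over 40 N, if the wrist force passes 120 N, or if a joint passes its speed limit or range.

ROBOT

A 6-joint arm with a two-finger parallel gripper is mounted at the origin on a cart in front of the work surface, level with it; the furniture and walls round the work are solid. World frame = base frame: x ahead of the robot, y to its left, z up, the work surface at z = 0. Lengths are in m, angles in rad, forces in N, time in s.
With the tool pointing down it reaches from about 0.25 to 0.725 m from the base axis. Payload 4 kg.
Tool frame: the origin (TCP) lies midway between the tips of the shut fingers; the grasp point (between the pads) lies bot.tcp_to_grasp behind it (bot.tcp_to_grasp is the distance from the TCP to the grasp point, in m); z points along the fingers, y is the line along which they close (so a half turn about z gives the same grasp; the last joint's range is limited). The gripper opens to 85 mm and grips with 20 to 120 N. Pads are 22 mm wide; open, the fingers measure 114 mm over their backs; the gripper's body (76 mm by 85 mm) begins 54 mm behind the grasp point. The pads swing forward as they close: fully open they stand 13 mm farther back than shut.
Start: joints at [1.264, 0.241, 0.005, 1.335, 0, 1.571], TCP at [0.151, 0.477, 0.231] pointing down, gripper open.
Joint ranges: [-2.72, 2.72], [-1.05, 1.87], [-1.09, 1.28], [-1.99, 2.15], [-1.42, 1.44], [-3.14, 3.14]. Speed limits (rad/s): [2.79, 2.79, 3.14, 3.14, 3.14, 3.14].

INTERFACE

Orientations are given as a unit quaternion [x, y, z, w].
In Python, from workcell import readout, camera, bot gives the robot as it stands. The module is installed in compiled form; this text tells all that it offers.
- The arm moves only by the tool jog_arm, never from a script. Its argument "motion" is a list of rows, each an object of numbers: "x", "y", "z": the shift along the tool's x, y, z in mm; "spin": the turn about the tool's z in degrees; "fingers": the closure, from -1 (fully open) to 1 (shut). A call has 1 to 8 rows; each row is the pose to reach, as a shift and turn from the pose commanded when the call began, along the tool's axes at that moment; what a row does not reach only later rows make up. A row lasts 1/8 s, in which the tool goes at most 62.5 mm and 10.7 degrees, less where a joint would pass 70% of its speed; a pose out of reach is approached as far as the arm can. A call with a gripper value outside its range is refused whole. The fingers move at their own pace and stop on an object; the grip force is fixed at half the most. Time passes only in rows, so rows that repeat a pose let the fingers close. It gives the time, the measured TCP pose, the force, the opening and the grip force at its end, in the units of the state.
- readout.get_obs(): the state, without advancing time (a new reading comes with each control period).
- camera(name): name is "side" or "top"; returns a dict with "pixels" (400x640x3 uint8, red, green, blue), "K" (3x3 intrinsics, pixels), "dist" ([k1, k2, p1, p2, k3] as OpenCV has them; the pictures are not rectified), "rvec" (rotation vector, rad) and "tvec" (3), from world to camera coordinates, as OpenCV has them. Camera axes: x right, y down, z forward; pixel columns grow to the right and rows downward; lengths in m; the calibration is good to about 2 mm. A picture is of the moment at which its call begins. There is no depth.
- bot.job_done(): hands the job in; it is judged then, once.
The state is a dict: "clock": time; "joint_pos": joint angles; "joint_vel": joint speeds; "tau": joint torques, N m; "eef_pos": TCP position; "tool_rot": TCP orientation; "ft_force": force on the tool from outside, world axes, zero at the start; "ft_torque": the same for the moment, N m; "grip_width": finger opening in m; "grasp_force": force on a finger pad.
Only numpy, scipy, OpenCV 4.12 (cv2) and the standard library are available. Lean on these libraries where they do the work, as an engineer would, in place of code of your own. Each camera call takes 0.05 s, during which the arm holds its last target. There are 200 camera calls.

## Working session

There is one attempt and no reset: what is moved stays moved. The work goes in short steps, Python scripts to look and compute and a tool call to move; the robot and the scene stay as the last step left them, time stands still between calls to the robot, and variables do not carry over. Pictures are saved under pics/ and viewed, at most 13 in all, crops included, and the job is handed in when it is done.

Besides the shell and the picture viewer there is one more tool, called after "Request:" by a JSON object that holds its "fn" and its "kwargs", one argument or row to a line. jog_arm: Moves the arm, as the interface text tells. Its arguments: {"type":"object","properties":{"motion":{"type":"array"}},"required":["motion"]}

```bash
mkdir -p pics; python3 - <<'E'
from workcell import readout, camera, bot
import cv2,pickle
o=readout.get_obs();print(o['clock'],o['eef_pos'],o['tool_rot'],o['grip_width'],bot.tcp_to_grasp)
for n in('top','side'):
    c=camera(n);pickle.dump(c,open(n+'.pkl','wb'));cv2.imwrite(f'pics/{n}0.png',c['pixels'][:,:,::-1])
E
```

```text
0.0 [0.15081916 0.47604651 0.23041353] [ 1.52809507e-01  9.88255109e-01 -1.03478377e-03 -1.51675118e-04] 0.08534962111421804 0.0187
```

View pics/top0.png

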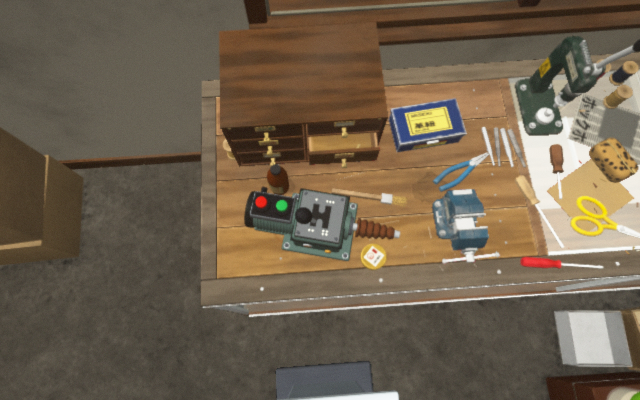

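View pics/side0.png

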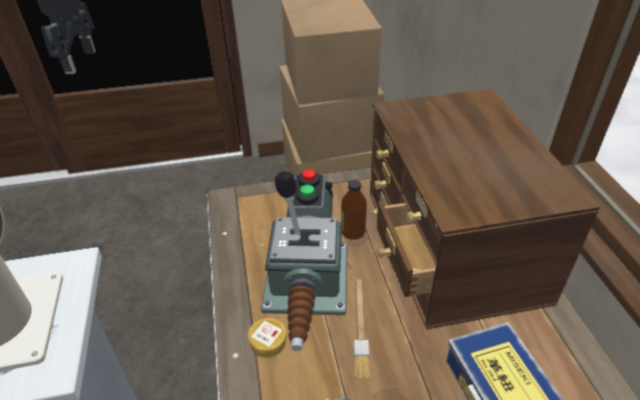

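The top view shows red at (261,202), green at (282,206), the knob at (304,215), the grey plate around (322,216) and the bottle at (277,178). In the side view the knob is at (286,184), leaning toward the left slots, and green is at (308,192).

```bash
cat >h.py <<'E'
import cv2,numpy as np,pickle
def ray(c,uv):
    R,_=cv2.Rodrigues(np.array(c['rvec'],float));t=np.array(c['tvec'],float).reshape(3)
    p=cv2.undistortPoints(np.array([[uv]],float),np.array(c['K']),np.array(c['dist'],float))[0,0]
    d=R.T@np.array([p[0],p[1],1]);return -R.T@t,d/np.linalg.norm(d)
def plane(c,uv,z):
    o,d=ray(c,uv);return o+d*(z-o[2])/d[2]
def tri(c1,u1,c2,u2):
    A=np.zeros((3,3));b=np.zeros(3);L=[]
    for c,u in((c1,u1),(c2,u2)):
        o,d=ray(c,u);M=np.eye(3)-np.outer(d,d);A+=M;b+=M@o;L.append((o,d))
    x=np.linalg.solve(A,b);return x,[np.linalg.norm(np.cross(x-o,d)) for o,d in L]
def proj(c,P):
    return cv2.projectPoints(np.array([P],float),np.array(c['rvec'],float),np.array(c['tvec'],float),np.array(c['K']),np.array(c['dist'],float))[0][0,0]
def blob(mask,box):
    m=np.zeros_like(mask);x0,y0,x1,y1=box;m[y0:y1,x0:x1]=mask[y0:y1,x0:x1]
    n,l,s,ce=cv2.connectedComponentsWithStats(m.astype(np.uint8));i=1+np.argmax(s[1:,4]);return ce[i],s[i]
def load(n): return pickle.load(open(n+'.pkl','rb'))
E
cat >m.py <<'E'
from h import *
T,S=load('top'),load('side')
boxes={'top':dict(g=(270,195,294,218),r=(250,190,273,213),k=(292,203,316,228)),'side':dict(g=(295,180,322,203),r=(295,165,322,185),k=(272,168,298,203))}
r={}
for n,c in(('top',T),('side',S)):
    p=c['pixels'];h=cv2.cvtColor(p,cv2.COLOR_RGB2HSV);H,s,V=[h[:,:,i].astype(int) for i in range(3)]
    mk=dict(g=(H>40)&(H<85)&(s>140)&(V>90),r=((H<10)|(H>170))&(s>150)&(V>110),k=(V<45))
    for k in mk:
        r[n,k]=blob(mk[k],boxes[n][k]);print(n,k,r[n,k])
for k in 'grk': print(k,tri(T,r['top',k][0],S,r['side',k][0]))
for k in 'gr':
    for n,c in(('top',T),('side',S)): print(k,n,plane(c,r[n,k][0],.14))
p=T['pixels'];h=cv2.cvtColor(p,cv2.COLOR_RGB2HSV)
for n,c,b in(('top',T,(240,170,370,270)),('side',S,(230,160,370,320))):
    x0,y0,x1,y1=b;cv2.imwrite(f'pics/{n}1.png',cv2.resize(c['pixels'][y0:y1,x0:x1,::-1],None,fx=5 if n=='top' else 3.7,fy=5 if n=='top' else 3.7,interpolation=cv2.INTER_CUBIC))
E
python3 m.py
```

```text
top g (array([281.27102804, 205.07476636]), array([276, 200,  12,  11, 107], dtype=int32))
top r (array([260.59482759, 201.5       ]), array([255, 196,  12,  12, 116], dtype=int32))
top k (array([305.21296296, 216.52777778]), array([296, 209,  16,  14, 108], dtype=int32))
side g (array([306.71428571, 189.97142857]), array([300, 184,  14,  13, 140], dtype=int32))
side r (array([308.49193548, 174.0483871 ]), array([302, 169,  14,  11, 124], dtype=int32))
side k (array([285.68902439, 185.92378049]), array([276, 175,  20,  22, 328], dtype=int32))
g (array([0.56481204, 0.07420308, 0.13782931]), [np.float64(4.449676637425194e-05), np.float64(4.449676637437343e-05)])
r (array([0.57654931, 0.11994626, 0.137519  ]), [np.float64(7.330710256664827e-05), np.float64(7.330710256670466e-05)])
k (array([0.5206381 , 0.0223178 , 0.19694714]), [np.float64(0.0014584876149284466), np.float64(0.0014584876149286725)])
g top [0.56421826 0.07406957 0.14      ]
g side [0.56439119 0.07163541 0.14      ]
r top [0.57586269 0.11967341 0.14      ]
r side [0.57599849 0.11681631 0.14      ]
```

View pics/top1.png

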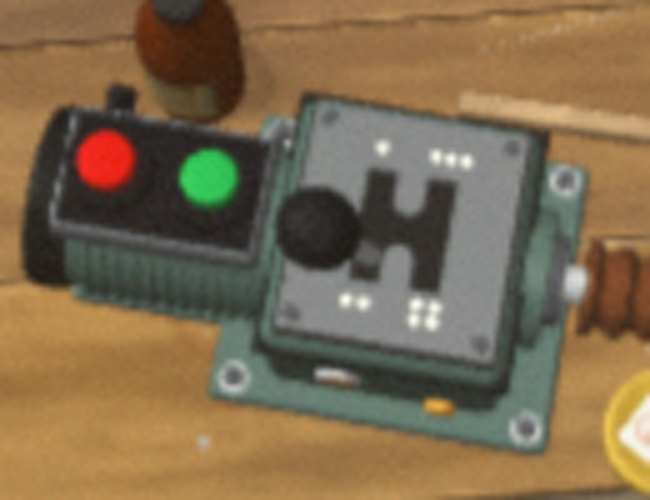

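View pics/side1.png

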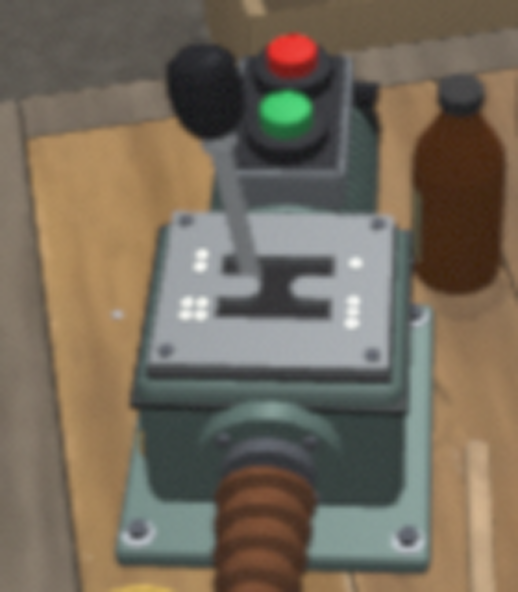

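The crops show the rod in the left slot, slightly back of the crossing, with the H centre near crop (403,230). I'll work out the machine frame and the lever angles.

```bash
cat >f.py <<'E'
from h import *
T,S=load('top'),load('side')
f=lambda c,n:np.array(c,float)/(5 if n=='top' else 3.7)+((240,170) if n=='top' else (230,160))-.4
pt={'top':dict(cor=[(308,97),(530,130),(498,362),(272,325)],dots=[(383,148),(355,301),(452,160),(424,314)]),
'side':dict(cor=[(392,214),(387,372),(147,362),(176,213)],dots=[(355,262),(200,261),(351,312),(194,305)])}
for n,c in(('top',T),('side',S)):
    for k in pt[n]:
        P=np.array([plane(c,f(u,n),.1075) for u in pt[n][k]]);print(n,k,P.mean(0));
        if k=='dots':
            print('fwd yaw',np.arctan2(*(P[0]+P[2]-P[1]-P[3])[[1,0]]),'pts',P[:,:2].round(4).tolist())
print('rod at plate',plane(T,f((370,258),'top'),.1075),plane(S,f((246,272),'side'),.1075))
E
python3 f.py; python3 -c "
from h import *
T=load('top');S=load('side')
for c in (T,S):
  R=cv2.Rodrigues(np.array(c['rvec']))[0];print(-R.T@np.array(c['tvec']).reshape(3))"
```

```text
top cor [ 0.54390928 -0.01121868  0.1075    ]
top dots [ 0.54228366 -0.01183497  0.1075    ]
fwd yaw -0.2498798717937674 pts [[0.5821, -0.0052], [0.5107, 0.0127], [0.574, -0.0367], [0.5024, -0.0181]]
side cor [ 0.54286081 -0.01429353  0.1075    ]
side dots [ 0.54282794 -0.01272067  0.1075    ]
fwd yaw -0.2556995022146218 pts [[0.5827, -0.0061], [0.5107, 0.0107], [0.5742, -0.0379], [0.5037, -0.0175]]
rod at plate [0.53018753 0.00446548 0.1075    ] [ 0.53093771 -0.00141685  0.1075    ]
[0.2943983  0.01547484 1.05527386]
[ 0.45817984 -0.64762788  0.75274974]
```

Request:
{"fn": "jog_arm", "kwargs": {
  "motion": [
    {"x":-55,"y":-40,"spin":-3.3,"fingers":1},
    {"x":-105,"y":-76,"spin":-3.3,"fingers":1},
    {"x":-155,"y":-112,"spin":-3.3,"fingers":1},
    {"x":-205,"y":-148,"spin":-3.3,"fingers":1},
    {"x":-255,"y":-185,"spin":-3.3,"fingers":1},
    {"x":-305,"y":-221,"spin":-3.3,"fingers":1},
    {"x":-345,"y":-250,"spin":-3.3,"fingers":1},
    {"x":-345,"y":-250,"spin":-3.3,"fingers":1}
  ]
}}

```text
validation failed for argument at $.mo...
```

```bash
cat >s.py <<'E'
import numpy as np
from workcell import readout
from scipy.spatial.transform import Rotation as R
o=readout.get_obs();G=np.array([.543,-.012]);ex=np.array([.969,-.247]);ey=np.array([.247,.969])
d=o['eef_pos'][:2]-G;M=R.from_quat(o['tool_rot']).as_matrix()
print('t',o['clock'],'machine xy mm',1e3*d@ex,1e3*d@ey,'z',o['eef_pos'][2],'F',o['ft_force'],'w',o['grip_width'])
print('tool x,y in machine',M[:2,0]@ex,M[:2,0]@ey,M[2,2])
E
python3 s.py
```

```text
t 0.1 machine xy mm -500.5513676901682 376.13112385477 z 0.23052829449099876 F [ 0.04466154 -0.16677742 -0.1406823 ] w 0.0852749982707915
tool x,y in machine -0.998347246034905 0.05720817703178789 -0.9999983234726385
```

Request:
{"fn": "jog_arm", "kwargs": {
  "motion": [
    {"x":-55,"y":-40,"z":0,"spin":-3.3,"fingers":1},
    {"x":-105,"y":-76,"z":0,"spin":-3.3,"fingers":1},
    {"x":-155,"y":-112,"z":0,"spin":-3.3,"fingers":1},
    {"x":-205,"y":-148,"z":0,"spin":-3.3,"fingers":1},
    {"x":-255,"y":-185,"z":0,"spin":-3.3,"fingers":1},
    {"x":-305,"y":-221,"z":0,"spin":-3.3,"fingers":1},
    {"x":-345,"y":-250,"z":0,"spin":-3.3,"fingers":1},
    {"x":-345,"y":-250,"z":0,"spin":-3.3,"fingers":1}
  ]
}}

```text
clock: 1.1
eef_pos: [0.4057, 0.1314, 0.2308]
tool_rot: [0.128, 0.992, -0.0, -0.0]
ft_force: [-0.8, 0.2, 0.2]
grip_width: 0.0002
grasp_force: 0.0
```

```bash
python3 s.py
```

```text
t 1.1 machine xy mm -168.47733437944473 105.07834425879857 z 0.23084223120538888 F [-0.78841713  0.21920901  0.23522006] w 0.00022791086225837975
tool x,y in machine -0.9999651943829145 0.006284764188557036 -0.9999996795749747
```

Request:
{"fn": "jog_arm", "kwargs": {
  "motion": [
    {"x":-40,"y":-35,"z":15,"spin":0,"fingers":1},
    {"x":-75,"y":-70,"z":30,"spin":0,"fingers":1},
    {"x":-90,"y":-76,"z":37,"spin":0,"fingers":1},
    {"x":-90,"y":-76,"z":37,"spin":0,"fingers":1}
  ]
}}

```text
clock: 1.6
eef_pos: [0.4725, 0.0388, 0.1935]
tool_rot: [0.124, 0.992, 0.0, -0.001]
ft_force: [0.2, -0.5, -0.3]
grip_width: -0.0001
grasp_force: 0.0
```

```bash
python3 s.py; cat >p.py <<'E'
import sys,pickle,cv2,numpy as np
from workcell import camera
k=sys.argv[1];ims=[]
for n,b in(('top',(250,165,360,265)),('side',(225,145,345,265))):
    c=camera(n);pickle.dump(c,open(n+'.pkl','wb'));x0,y0,x1,y1=b
    ims.append(cv2.resize(c['pixels'][y0:y1,x0:x1,::-1],(396,400),interpolation=cv2.INTER_CUBIC))
cv2.imwrite(f'pics/{k}.png',np.hstack(ims))
E
python3 p.py a
```

```text
t 1.6 machine xy mm -80.88072749771271 31.843182511973744 z 0.19345891949305752 F [ 0.21287202 -0.4904017  -0.25506114] w -6.805272419200266e-05
tool x,y in machine -0.9999823550070845 -0.00010566801330678615 -0.9999973605701921
```

View pics/a.png

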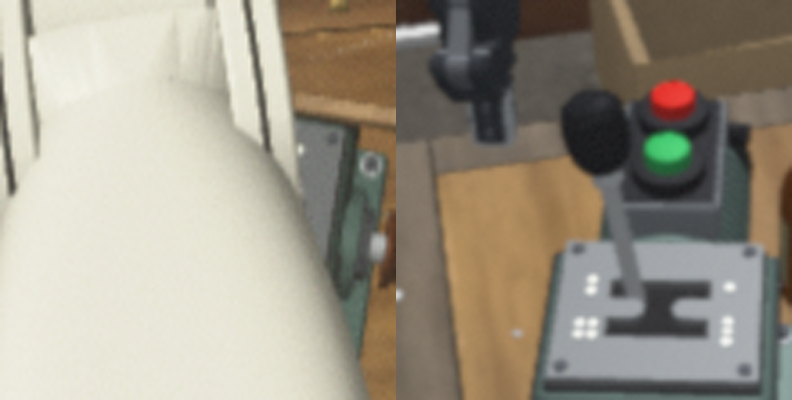

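The top view is blocked by the arm. The side view shows the fingertip (490,120) behind the knob (597,130). I'll push forward in small steps.

Request:
{"fn": "jog_arm", "kwargs": {
  "motion": [
    {"x":-12,"y":-1,"z":-1,"spin":0,"fingers":1},
    {"x":-20,"y":-1,"z":-1,"spin":0,"fingers":1},
    {"x":-26,"y":-1,"z":-1,"spin":0,"fingers":1},
    {"x":-32,"y":-1,"z":-1,"spin":0,"fingers":1},
    {"x":-38,"y":-1,"z":-1,"spin":0,"fingers":1},
    {"x":-43,"y":-1,"z":-1,"spin":0,"fingers":1},
    {"x":-43,"y":-1,"z":-1,"spin":0,"fingers":1},
    {"x":-43,"y":-1,"z":-1,"spin":0,"fingers":1}
  ]
}}

```text
clock: 2.7
eef_pos: [0.5144, 0.0266, 0.1952]
tool_rot: [0.124, 0.992, -0.0, 0.0]
ft_force: [-0.7, 0.3, -0.1]
grip_width: 0.0003
grasp_force: 0.3
```

```bash
python3 s.py; cat >k.py <<'E'
from h import *
from workcell import camera
import sys
yk=float(sys.argv[1]);S=camera('side')
G=np.array([.543,-.012,0]);ex=np.array([.969,-.247,0]);ey=np.array([.247,.969,0])
# ray meets vertical plane y'=yk
def onplane(u):
    o,d=ray(S,u);t=(yk-(o-G)@ey)/(d@ey);P=o+t*d-G;return P@ex*1e3,P[2]*1e3
h=cv2.cvtColor(S['pixels'],cv2.COLOR_RGB2HSV)
# local box around expected knob, several x' candidates
best=proj(S,G+ey*yk+np.array([0,0,.2]))
x,y=best.astype(int);m=h[:,:,2]<48
c,s=blob(m,(x-40,y-24,x+40,y+24))
print('blob',c,s,'-> x,z mm',onplane(c),'box centre',onplane((s[0]+s[2]/2,s[1]+s[3]/2)))
x0,y0=int(c[0])-60,int(c[1])-40
cv2.imwrite(f'pics/{sys.argv[2]}.png',cv2.resize(S['pixels'][y0:y0+120,x0:x0+130,::-1],None,fx=4,fy=4,interpolation=cv2.INTER_CUBIC))
E
python3 k.py .031 b
```

```text
t 2.7 machine xy mm -37.28017093541336 30.29652095612117 z 0.1951921099292673 F [-0.68584177  0.25798214 -0.13248029] w 0.00032260875180167587
tool x,y in machine -0.9999849639832471 -0.0002450298307202586 -0.9999999751248081
blob [296.99703264 184.5727003 ] [288 173  20  23 337] -> x,z mm (np.float64(-10.052261405096859), np.float64(198.34974437677843)) box centre (np.float64(-8.360311684170231), np.float64(198.5422498661573))
```

View pics/b.png

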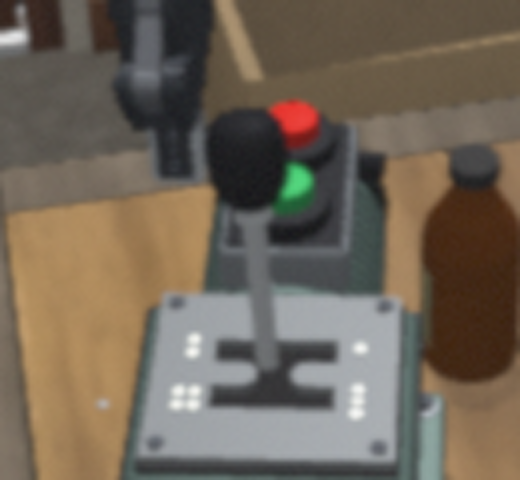

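The side crop shows the finger at (178,165) against the knob (247,160). The knob is about 9 mm short of the crossing.

Request:
{"fn": "jog_arm", "kwargs": {
  "motion": [
    {"x":-4,"y":0,"z":0,"spin":0,"fingers":1},
    {"x":-7,"y":0,"z":0,"spin":0,"fingers":1},
    {"x":-9,"y":0,"z":0,"spin":0,"fingers":1},
    {"x":-9,"y":0,"z":0,"spin":0,"fingers":1},
    {"x":-9,"y":0,"z":0,"spin":0,"fingers":1}
  ]
}}

```text
clock: 3.38
eef_pos: [0.5231, 0.0245, 0.1953]
tool_rot: [0.124, 0.992, -0.0, 0.0]
ft_force: [-2.8, 0.6, 0.4]
grip_width: -0.0003
grasp_force: 0.6
```

```bash
python3 s.py; python3 k.py .031 c
```

```text
t 3.375 machine xy mm -28.29980200335878 30.412132491029833 z 0.19529710424086275 F [-2.83221299  0.61814162  0.39064875] w -0.0002710313384826997
tool x,y in machine -0.9999849336709129 -0.00033638250793677644 -0.9999999899824062
blob [302.91129032 184.52956989] [293 173  27  23 372] -> x,z mm (np.float64(-0.12338205124329973), np.float64(198.64782822050142)) box centre (np.float64(5.894244764112182), np.float64(198.83572034163998))
```

Request:
{"fn": "jog_arm", "kwargs": {
  "motion": [
    {"x":25,"y":0,"z":0,"spin":0,"fingers":1},
    {"x":30,"y":5,"z":0,"spin":0,"fingers":1},
    {"x":30,"y":45,"z":0,"spin":0,"fingers":1},
    {"x":25,"y":46,"z":0,"spin":0,"fingers":1},
    {"x":-5,"y":46,"z":0,"spin":0,"fingers":1},
    {"x":-28,"y":46,"z":0,"spin":0,"fingers":1},
    {"x":-28,"y":46,"z":0,"spin":0,"fingers":1},
    {"x":-28,"y":46,"z":0,"spin":0,"fingers":1}
  ]
}}

```text
clock: 4.42
eef_pos: [0.561, 0.0619, 0.1949]
tool_rot: [0.124, 0.992, -0.0, -0.001]
ft_force: [-1.0, 0.2, -0.1]
grip_width: 0.0003
grasp_force: 0.0
```

```bash
python3 s.py; python3 k.py .031 d
```

```text
t 4.425 machine xy mm -0.7817279091354722 76.04228011968107 z 0.19494400684386692 F [-1.00459386  0.22419413 -0.06025096] w 0.00034084795925733136
tool x,y in machine -0.9999844922999357 -3.67562652398374e-07 -0.9999993851218387
blob [302.71276596 184.81648936] [292 174  28  24 376] -> x,z mm (np.float64(-0.48368212372403324), np.float64(198.01841992596925)) box centre (np.float64(4.926776350787092), np.float64(195.55913980023632))
```

View pics/d.png

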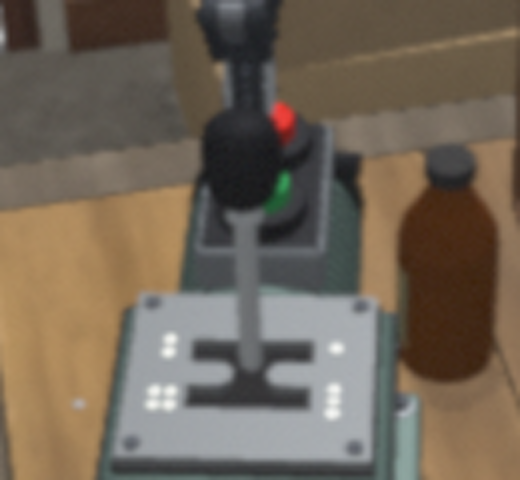

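The knob (242,160) is over the crossing, with the rod foot at (250,365) and the finger on its left side. I'll push right.

Request:
{"fn": "jog_arm", "kwargs": {
  "motion": [
    {"x":0,"y":-10,"z":0,"spin":0,"fingers":1},
    {"x":0,"y":-16,"z":0,"spin":0,"fingers":1},
    {"x":0,"y":-21,"z":0,"spin":0,"fingers":1},
    {"x":0,"y":-26,"z":0,"spin":0,"fingers":1},
    {"x":0,"y":-30,"z":0,"spin":0,"fingers":1},
    {"x":0,"y":-34,"z":0,"spin":0,"fingers":1},
    {"x":0,"y":-34,"z":0,"spin":0,"fingers":1}
  ]
}}

```text
clock: 5.35
eef_pos: [0.553, 0.0288, 0.1952]
tool_rot: [0.125, 0.992, -0.0, -0.0]
ft_force: [0.1, 1.1, 1.3]
grip_width: 0.0002
grasp_force: 0.6
```

```bash
python3 s.py
```

```text
t 5.35 machine xy mm -0.3646988887217623 42.038685360561765 z 0.19522740208642125 F [0.14413149 1.10889892 1.28540914] w 0.00019162377932443604
tool x,y in machine -0.9999849894321237 0.00010527308803325243 -0.9999999396676736
```

Request:
{"fn": "jog_arm", "kwargs": {
  "motion": [
    {"x":0,"y":-5,"z":0,"spin":0,"fingers":1},
    {"x":0,"y":-10,"z":0,"spin":0,"fingers":1},
    {"x":0,"y":-15,"z":0,"spin":0,"fingers":1},
    {"x":0,"y":-20,"z":0,"spin":0,"fingers":1},
    {"x":0,"y":-25,"z":0,"spin":0,"fingers":1},
    {"x":0,"y":-30,"z":0,"spin":0,"fingers":1},
    {"x":0,"y":-35,"z":0,"spin":0,"fingers":1},
    {"x":0,"y":-35,"z":0,"spin":0,"fingers":1}
  ]
}}

```text
clock: 6.35
eef_pos: [0.5443, -0.0053, 0.1952]
tool_rot: [0.125, 0.992, -0.0, -0.0]
ft_force: [-0.2, 1.1, 1.0]
grip_width: 0.0001
grasp_force: 0.4
```

```bash
python3 s.py; python3 k.py -.028 e
```

```text
t 6.35 machine xy mm -0.41909597057279313 6.815462631341194 z 0.1951980340146361 F [-0.24718454  1.12402683  1.01431553] w 6.910020637959253e-05
tool x,y in machine -0.999984906553821 0.00036536088423970095 -0.9999998565064391
blob [300.90026954 205.47169811] [290 196  29  21 371] -> x,z mm (np.float64(1.4349269888134135), np.float64(204.62998475469075)) box centre (np.float64(7.045227314624067), np.float64(202.58162088702858))
```

View pics/e.png

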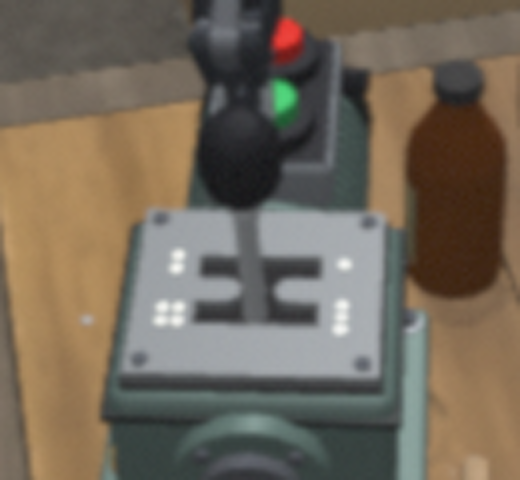

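The rod foot (255,310) now sits in the right-hand slot, in the crossing. I'll push a few more millimetres to seat it.

Request:
{"fn": "jog_arm", "kwargs": {
  "motion": [
    {"x":0,"y":-2,"z":0,"spin":0,"fingers":1},
    {"x":0,"y":-4,"z":0,"spin":0,"fingers":1},
    {"x":0,"y":-4,"z":0,"spin":0,"fingers":1}
  ]
}}

```text
clock: 6.78
eef_pos: [0.5433, -0.0086, 0.1951]
tool_rot: [0.124, 0.992, -0.0, -0.0]
ft_force: [-0.5, 1.8, 0.2]
grip_width: 0.0001
grasp_force: 0.6
```

```bash
python3 s.py
```

```text
t 6.775 machine xy mm -0.4946642988296736 3.352576620117997 z 0.19512970388900872 F [-0.54283789  1.79195502  0.20011807] w 0.00010217258132225217
tool x,y in machine -0.9999848697550049 -0.00033017697101129704 -0.9999999202343857
```

Request:
{"fn": "jog_arm", "kwargs": {
  "motion": [
    {"x":0,"y":15,"z":0,"spin":0,"fingers":1},
    {"x":5,"y":20,"z":0,"spin":0,"fingers":1},
    {"x":52,"y":20,"z":0,"spin":0,"fingers":1},
    {"x":55,"y":10,"z":0,"spin":0,"fingers":1},
    {"x":55,"y":-30,"z":0,"spin":0,"fingers":1},
    {"x":50,"y":-33,"z":0,"spin":0,"fingers":1},
    {"x":45,"y":-33,"z":0,"spin":0,"fingers":1},
    {"x":45,"y":-33,"z":0,"spin":0,"fingers":1}
  ]
}}

```text
clock: 7.78
eef_pos: [0.4927, -0.0291, 0.1953]
tool_rot: [0.124, 0.992, 0.0, 0.0]
ft_force: [-0.1, 1.2, -0.2]
grip_width: -0.0005
grasp_force: 0.0
```

```bash
python3 s.py; python3 k.py -.03 f
```

```text
t 7.775 machine xy mm -44.56601640103059 -28.98218401107232 z 0.19528327574519666 F [-0.08091014  1.16664636 -0.17677433] w -0.00046450200501705187
tool x,y in machine -0.9999845001665376 -0.0008814803542804828 -0.9999998485159273
blob [300.65768194 206.56603774] [289 196  30  22 371] -> x,z mm (np.float64(1.1848095675617931), np.float64(204.10211713254256)) box centre (np.float64(6.432490789448795), np.float64(203.30801965143576))
```

View pics/f.png

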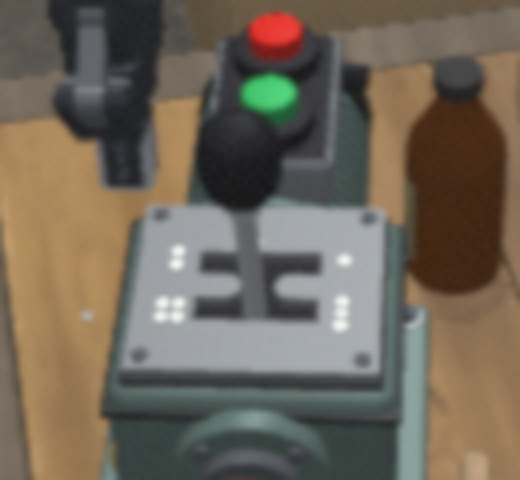

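The lever stands in the right-hand crossing with the finger behind it at (128,160). I'll push forward.

Request:
{"fn": "jog_arm", "kwargs": {
  "motion": [
    {"x":-12,"y":-1,"z":0,"spin":0,"fingers":1},
    {"x":-19,"y":-1,"z":0,"spin":0,"fingers":1},
    {"x":-26,"y":-1,"z":0,"spin":0,"fingers":1},
    {"x":-33,"y":-1,"z":0,"spin":0,"fingers":1},
    {"x":-40,"y":-1,"z":0,"spin":0,"fingers":1},
    {"x":-46,"y":-1,"z":0,"spin":0,"fingers":1},
    {"x":-52,"y":-1,"z":0,"spin":0,"fingers":1},
    {"x":-52,"y":-1,"z":0,"spin":0,"fingers":1}
  ]
}}

```text
clock: 8.82
eef_pos: [0.5425, -0.0435, 0.1951]
tool_rot: [0.124, 0.992, -0.0, 0.0]
ft_force: [-1.1, 0.1, -1.1]
grip_width: 0.0001
grasp_force: 0.2
```

Request:
{"fn": "jog_arm", "kwargs": {
  "motion": [
    {"x":-2,"y":0,"z":0,"spin":0,"fingers":1},
    {"x":-4,"y":0,"z":0,"spin":0,"fingers":1},
    {"x":-5,"y":0,"z":0,"spin":0,"fingers":1},
    {"x":-5,"y":0,"z":0,"spin":0,"fingers":1}
  ]
}}

```text
clock: 9.32
eef_pos: [0.5468, -0.0445, 0.1953]
tool_rot: [0.124, 0.992, -0.0, 0.0]
ft_force: [-1.3, -0.1, -0.1]
grip_width: -0.0002
grasp_force: 0.8
```

```bash
python3 s.py; python3 k.py -.03 g
```

```text
t 9.325 machine xy mm 11.698720835103872 -30.578490214389827 z 0.19530297408701036 F [-1.26017323 -0.13701548 -0.14593015] w -0.00019119766650794965
tool x,y in machine -0.9999849322980866 -0.0003583988926908603 -0.9999999957836971
blob [318.76245211 204.60536398] [295 184  40  36 522] -> x,z mm (np.float64(29.866991313265252), np.float64(208.9290994918417)) box centre (np.float64(24.111557879773805), np.float64(214.24665455471126))
```

Request:
{"fn": "jog_arm", "kwargs": {
  "motion": [
    {"x":-2,"y":0,"z":0,"spin":0,"fingers":1},
    {"x":-3,"y":0,"z":0,"spin":0,"fingers":1},
    {"x":-4,"y":0,"z":0,"spin":0,"fingers":1},
    {"x":-4,"y":0,"z":0,"spin":0,"fingers":1}
  ]
}}

```text
clock: 9.88
eef_pos: [0.5508, -0.0455, 0.1954]
tool_rot: [0.124, 0.992, -0.0, 0.0]
ft_force: [-2.3, -0.1, -0.8]
grip_width: -0.0001
grasp_force: 0.8
```

Request:
{"fn": "jog_arm", "kwargs": {
  "motion": [
    {"x":-1,"y":0,"z":0,"spin":0,"fingers":1},
    {"x":-2,"y":0,"z":0,"spin":0,"fingers":1},
    {"x":-2,"y":0,"z":0,"spin":0,"fingers":1}
  ]
}}

```text
clock: 10.25
eef_pos: [0.5528, -0.046, 0.1953]
tool_rot: [0.124, 0.992, -0.0, 0.0]
ft_force: [-2.0, 0.3, -0.9]
grip_width: -0.0002
grasp_force: 0.8
```

TCP is now near +18 mm and there is no stop yet, so I'll continue in 1 mm steps.

Request:
{"fn": "jog_arm", "kwargs": {
  "motion": [
    {"x":-1,"y":0,"z":0,"spin":0,"fingers":1},
    {"x":-1.5,"y":0,"z":0,"spin":0,"fingers":1},
    {"x":-1.5,"y":0,"z":0,"spin":0,"fingers":1}
  ]
}}

```text
clock: 10.62
eef_pos: [0.5539, -0.0463, 0.1952]
tool_rot: [0.124, 0.992, -0.0, -0.0]
ft_force: [-1.6, 0.4, -0.4]
grip_width: -0.0001
grasp_force: 1.0
```

```bash
python3 s.py; python3 k.py -.03 h
```

```text
t 10.625 machine xy mm 19.081634058296757 -30.557231728999252 z 0.19523790251075407 F [-1.62137771  0.42255699 -0.42696735] w -0.00012276503547110226
tool x,y in machine -0.9999848790032284 -0.000438052547921701 -0.9999999745011064
blob [328.85802469 209.87345679] [320 199  20  22 324] -> x,z mm (np.float64(45.57747439662318), np.float64(198.1445558260697)) box centre (np.float64(47.3791898434818), np.float64(197.91865410782594))
```

View pics/h.png

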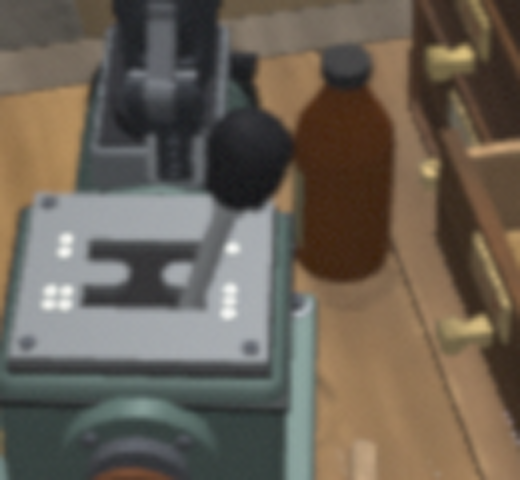

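The lever is near the front end of third: knob (248,160), rod foot (193,295), and the estimated knob x is about 46 mm. I'll seat it against the stop.

Request:
{"fn": "jog_arm", "kwargs": {
  "motion": [
    {"x":-1,"y":0,"z":0,"spin":0,"fingers":1},
    {"x":-1.5,"y":0,"z":0,"spin":0,"fingers":1},
    {"x":-1.5,"y":0,"z":0,"spin":0,"fingers":1}
  ]
}}

```text
clock: 11.05
eef_pos: [0.555, -0.0466, 0.1951]
tool_rot: [0.124, 0.992, 0.0, -0.001]
ft_force: [-4.0, 1.3, -0.8]
grip_width: 0.0002
grasp_force: 2.0
```

Request:
{"fn": "jog_arm", "kwargs": {
  "motion": [
    {"x":-0.5,"y":0,"z":0,"spin":0,"fingers":1},
    {"x":-1,"y":0,"z":0,"spin":0,"fingers":1},
    {"x":-1,"y":0,"z":0,"spin":0,"fingers":1}
  ]
}}

```text
clock: 11.42
eef_pos: [0.5555, -0.0467, 0.195]
tool_rot: [0.124, 0.992, 0.0, -0.001]
ft_force: [-5.6, 1.2, -0.4]
grip_width: 0.0001
grasp_force: 2.8
```

Request:
{"fn": "jog_arm", "kwargs": {
  "motion": [
    {"x":15,"y":0,"z":0,"spin":0,"fingers":1},
    {"x":45,"y":0,"z":-10,"spin":0,"fingers":1},
    {"x":45,"y":20,"z":-30,"spin":0,"fingers":1},
    {"x":30,"y":65,"z":-30,"spin":0,"fingers":1},
    {"x":20,"y":115,"z":-25,"spin":0,"fingers":1},
    {"x":20,"y":119,"z":0,"spin":0,"fingers":1},
    {"x":20,"y":119,"z":30,"spin":0,"fingers":1},
    {"x":20,"y":119,"z":30,"spin":0,"fingers":1}
  ]
}}

```text
clock: 12.42
eef_pos: [0.5661, 0.0733, 0.1636]
tool_rot: [0.124, 0.992, -0.0, -0.001]
ft_force: [-0.0, -0.5, -0.1]
grip_width: 0.0002
grasp_force: 0.0
```

```bash
python3 s.py; python3 k.py -.03 i
```

```text
t 12.425 machine xy mm 1.3222386336080296 88.40823514753988 z 0.16359895420234496 F [-0.02966268 -0.54429865 -0.12561973] w 0.00022627275617162975
tool x,y in machine -0.9999831849231072 -0.0006963438983602201 -0.9999978574720769
blob [329.28527607 210.15644172] [320 199  20  22 326] -> x,z mm (np.float64(46.24640926946088), np.float64(197.55602301221154)) box centre (np.float64(47.3791898434818), np.float64(197.91865410782594))
```

View pics/i.png

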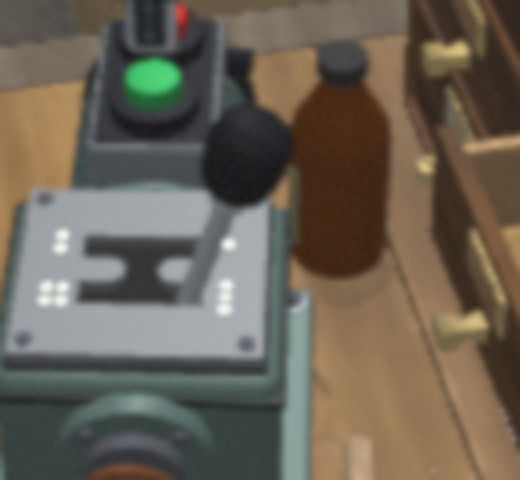

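The lever has stayed home in third, and the finger (150,30) is over the green button (153,82). I'll press down.

Request:
{"fn": "jog_arm", "kwargs": {
  "motion": [
    {"x":0,"y":0,"z":10,"spin":0,"fingers":1},
    {"x":0,"y":0,"z":20,"spin":0,"fingers":1},
    {"x":0,"y":0,"z":24,"spin":0,"fingers":1},
    {"x":0,"y":0,"z":26,"spin":0,"fingers":1},
    {"x":0,"y":0,"z":28,"spin":0,"fingers":1},
    {"x":0,"y":0,"z":28,"spin":0,"fingers":1}
  ]
}}

```text
clock: 13.22
eef_pos: [0.5667, 0.0731, 0.1381]
tool_rot: [0.124, 0.992, -0.0, 0.001]
ft_force: [-0.4, -0.9, 4.1]
grip_width: 0.0
grasp_force: 2.4
```

Request:
{"fn": "jog_arm", "kwargs": {
  "motion": [
    {"x":0,"y":0,"z":1,"spin":0,"fingers":1},
    {"x":0,"y":0,"z":2,"spin":0,"fingers":1},
    {"x":0,"y":0,"z":2,"spin":0,"fingers":1}
  ]
}}

```text
clock: 13.6
eef_pos: [0.5667, 0.0731, 0.1379]
tool_rot: [0.124, 0.992, 0.0, 0.001]
ft_force: [-4.9, -1.7, 14.1]
grip_width: -0.0003
grasp_force: 6.8
```

```bash
cat >g.py <<'E'
from h import *
from workcell import camera,readout
o=readout.get_obs();print(o['clock'],o['eef_pos'],o['ft_force'],o['ft_torque'])
S=camera('side')
h=cv2.cvtColor(S['pixels'],cv2.COLOR_RGB2HSV).astype(int);H,s,V=h[...,0],h[...,1],h[...,2]
m=((H>40)&(H<85)&(s>140)&(V>60))
print(blob(m,(290,170,325,205)))
for r in range(180,204): print(r,''.join('G' if m[r,x] else ('#' if V[r,x]<50 else '.') for x in range(288,328)))
E
python3 g.py
```

```text
13.6 [0.56674484 0.0731356  0.13794178] [-4.85582268 -1.65526289 14.05914232] [-3.55164291e-01  9.73602087e-01 -4.24135160e-04]
(array([306.125, 194.625]), array([301, 192,  12,   5,  32], dtype=int32))
180 ..........##############......##........
181 ..........###...#######......###........
182 ...........#....##..##......####........
183 ...........#....##..##.....####.........
184 ...........#....###.##.....####.......##
185 ................###.##.....##.........##
186 ................##..##.....#..........##
187 .................##.##................##
188 .................#..##................##
189 .................#...#.................#
190 .....................#..................
191 .....................#..................
192 .............G..........................
193 .............GG.........................
194 .............GGGGGGGGGGGG...............
195 ..............GGGGGGGGGG................
196 .........#......GGGGGGG......##.........
197 ........###.................###.........
198 .........###...............####......#..
199 .........#####..........######.......#..
200 .........####################.......###.
201 ..........##################.......#####
202 ...........#################......######
203 .............#############.......#######
```

```bash
python3 - <<'E'
from h import *
S=load('side')
G=np.array([.543,-.012,0]);ex=np.array([.969,-.247,0]);ey=np.array([.247,.969,0])
B=G+ey*.088
for z in(.14,.138,.134,.13,.126,.122): print(z,'near rim row',proj(S,B-ey*.013+[0,0,z]),'far',proj(S,B+ey*.013+[0,0,z])[1])
for sx in(-11,11): print('tip corner',proj(S,B-ey*.0145+ex*sx/1e3+[0,0,.138]))
for r in (.015,.02,.022): print('collar r',r,proj(S,B-ey*r+[0,0,.122]),proj(S,B-ey*r+[0,0,.13]))
import pickle
def show(p,t,col):
    print(t)
    for r in range(182,208): print(r,' '.join('%3d'%p[r,x,col] for x in range(296,322,1)))
E
python3 - <<'E'
import cv2
# before: side1.png is the start picture; sample a centre column through the green cap
p=cv2.imread('pics/side0.png')
print([(r,tuple(int(v) for v in p[r,306,::-1])) for r in range(182,207)])
from workcell import camera
q=camera('side')['pixels']
print([(r,tuple(int(v) for v in q[r,306])) for r in range(182,207)])
E
```

```text
0.14 near rim row [306.23564634 194.01596162] far 184.83827318503785
0.138 near rim row [306.2791472  194.85419276] far 185.67218624254002
0.134 near rim row [306.36577738 196.52362289] far 187.33314537370012
0.13 near rim row [306.45191583 198.18374464] far 188.98501361152339
0.126 near rim row [306.53756687 199.83463856] far 190.6278682567339
0.122 near rim row [306.62273477 201.47638425] far 192.26178570651436
tip corner [300.1575191  195.29288335]
tip corner [312.290028   195.49818826]
collar r 0.015 [306.54574672 202.2008132 ] [306.37423531 198.90700557]
collar r 0.02 [306.35220459 204.02190433] [306.1789467  200.72521167]
collar r 0.022 [306.27435578 204.75437751] [306.10039311 201.45654507]
[(182, (61, 55, 58)), (183, (51, 58, 54)), (184, (45, 101, 62)), (185, (58, 165, 93)), (186, (69, 197, 111)), (187, (74, 206, 118)), (188, (75, 206, 118)), (189, (78, 207, 120)), (190, (76, 205, 119)), (191, (75, 203, 116)), (192, (70, 190, 109)), (193, (52, 150, 84)), (194, (39, 112, 63)), (195, (34, 98, 55)), (196, (39, 95, 57)), (197, (45, 81, 58)), (198, (57, 67, 63)), (199, (56, 56, 60)), (200, (42, 41, 45)), (201, (31, 31, 34)), (202, (30, 28, 32)), (203, (27, 25, 29)), (204, (40, 41, 45)), (205, (69, 71, 74)), (206, (96, 99, 104))]
[(182, (46, 49, 54)), (183, (44, 48, 51)), (184, (44, 46, 51)), (185, (42, 44, 48)), (186, (46, 48, 52)), (187, (42, 45, 49)), (188, (46, 47, 53)), (189, (51, 54, 59)), (190, (50, 51, 57)), (191, (48, 54, 55)), (192, (67, 89, 77)), (193, (86, 147, 108)), (194, (78, 187, 112)), (195, (63, 175, 100)), (196, (46, 126, 73)), (197, (49, 89, 62)), (198, (58, 68, 63)), (199, (57, 57, 60)), (200, (44, 44, 47)), (201, (30, 29, 34)), (202, (27, 26, 29)), (203, (27, 28, 31)), (204, (35, 39, 40)), (205, (68, 69, 73)), (206, (94, 97, 101))]
```

The cap's bright top edge dropped from about row 193 to row 196, roughly 7 mm. That matches full travel, and the force shows a hard stop, so the button is right down. I'll release it.

Request:
{"fn": "jog_arm", "kwargs": {
  "motion": [
    {"x":0,"y":0,"z":-10,"spin":0,"fingers":1},
    {"x":0,"y":0,"z":-40,"spin":0,"fingers":1},
    {"x":0,"y":0,"z":-100,"spin":0,"fingers":1},
    {"x":60,"y":0,"z":-110,"spin":0,"fingers":1},
    {"x":120,"y":40,"z":-110,"spin":0,"fingers":1},
    {"x":150,"y":90,"z":-110,"spin":0,"fingers":1},
    {"x":150,"y":140,"z":-110,"spin":0,"fingers":1},
    {"x":150,"y":140,"z":-110,"spin":0,"fingers":1}
  ]
}}

```text
clock: 14.7
eef_pos: [0.4552, 0.2493, 0.2446]
tool_rot: [0.122, 0.993, 0.0, -0.0]
ft_force: [-0.5, 0.0, 0.3]
grip_width: -0.0
grasp_force: 0.0
```

```bash
python3 s.py; python3 g.py|head -2; python3 k.py -.03 j; python3 - <<'E'
import cv2
from workcell import camera
q=camera('side')['pixels']
print([(r,tuple(int(v) for v in q[r,306])) for r in range(184,200)])
p=cv2.imread('pics/side0.png')[:,:,::-1]
d=(abs(p.astype(int)-q).max(2)>40)
for n,b in dict(red=(300,166,318,182),bottle=(340,180,368,240),tin=(245,315,290,358),brush=(350,275,375,380)).items(): print(n,d[b[1]:b[3],b[0]:b[2]].sum())
E
```

```text
t 14.7 machine xy mm -149.58331445356922 231.49570942303578 z 0.24464330412084365 F [-0.52936354  0.02877833  0.33917296] w -3.439124875689649e-05
tool x,y in machine -0.9999681561302843 -0.005783354854178043 -0.9999997162480281
14.7 [0.45523058 0.24927426 0.2446433 ] [-0.52936354  0.02877833  0.33917296] [-0.04201096  0.06687443 -0.03336603]
(array([306.76760563, 190.05633803]), array([300, 184,  14,  13, 142], dtype=int32))
blob [329.33641975 210.19444444] [320 200  20  21 324] -> x,z mm (np.float64(46.32643280253445), np.float64(197.47670469487423)) box centre (np.float64(47.36929104419759), np.float64(196.8485384399017))
[(184, (46, 102, 63)), (185, (59, 165, 93)), (186, (69, 197, 111)), (187, (73, 205, 116)), (188, (74, 206, 117)), (189, (77, 206, 119)), (190, (77, 205, 118)), (191, (76, 204, 117)), (192, (70, 190, 110)), (193, (52, 149, 84)), (194, (39, 111, 63)), (195, (34, 98, 55)), (196, (38, 93, 55)), (197, (48, 82, 60)), (198, (58, 67, 64)), (199, (56, 58, 61))]
red 0
bottle 23
tin 0
brush 0
```

```bash
python3 -c "
from workcell import bot
print(bot.job_done())"
```

```text
the job is handed in; nothing more can be done
None
```

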